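Snap the balance weight onto the jig's sprung loop

ROBOT

A 7-joint arm with a two-finger parallel gripper is mounted at the origin on the work surface. World frame = base frame: x ahead of the robot, y to its left, z up, the work surface at z = 0. Lengths are in m, angles in rad, forces in N, time in s.
With the tool pointing down it reaches from about 0.425 to 0.95 m from the base axis. Payload 4.7 kg.
Tool frame: the origin (TCP) lies between the finger pads; the fingertips stand 25 mm ahead of it and the grasp point (between the pads) lies 6 mm ahead of it; z points along the fingers, y is the line along which they close (so a half turn about z gives the same grasp; the last joint's range is limited). The gripper opens to 85 mm and grips with 20 to 120 N. Pads are 22 mm wide; open, the fingers measure 114 mm over their backs; the gripper's body (76 mm by 85 mm) begins 54 mm behind the grasp point. The pads swing forward as they close: fully open they stand 13 mm farther back than shut.
Start: joints at [-1.191, 0.469, -0.049, 1.532, 0.024, 1.141, -0.082], TCP at [0.268, 0.619, 0.256] pointing down, gripper open.
Joint ranges: [-2.59, 2.59], [-0.33, 1.99], [-1.39, 1.29], [0.1, 2.45], [-1.04, 4.18], [0.21, 1.99], [-2.66, 2.66]. Speed limits (rad/s): [2.57, 2.57, 3.14, 3.14, 3.14, 3.14, 3.14].

INTERFACE

Orientations are given as a 3x3 rotation matrix whose columns are the frame's x, y, z axes.
In Python, from rig import * gives the robot as it stands. Calls block until the motion is done:
- movep(position, orientation): joint-space move of the TCP to a pose.
- move_l(position, attitude=None, feed=0.15, until_force=None): straight line of the TCP; attitude=None keeps the orientation; feed is the mean speed in m/s. With until_force (N) it stops when the force on the tool has changed by that much, and returns True; else False.
- move_joints(angles): joint-space move.
- command_gripper(opening, newtons=None): finger opening in m; newtons is the grip in N (None keeps the last); returns when the fingers have stopped.
- sleep(seconds).
- inverse_kinematics(position, orientation): joint angles nearest the present ones, or None.
- sense(): the state.
- camera(name): name is "scene" or "top"; returns (picture, depth): 420x560x3 uint8, red, green, blue; 420x560 float32, m along the optical axis (not along the pixel's ray), 0 where there is no reading.
- camera_params(name): a dict with "K" (3x3 intrinsics, pixels), "position" and "rotation" of the camera in the world. Camera axes: x right, y down, z forward; pixel columns grow to the right and rows downward; lengths in m; the calibration is good to about 2 mm. A picture is of the moment at which its call begins. camera_params takes no time and is no camera call.
A pose or a line that the arm cannot do raises Unreachable and nothing moves.
- finish_job(): hands the job in; it is judged then, once.
The state is a dict: "time_s": time; "joint_pos": joint angles; "qd": joint speeds; "joint_efforts": joint torques, N m; "position": TCP position; "tcp_rot": TCP orientation; "wrist_force": force on the tool from outside, world axes, zero at the start; "ft_torque": the same for the moment, N m; "finger_gap": finger opening in m; "gripper_force": force on a finger pad.
Only numpy, scipy, OpenCV 4.12 (cv2) and the standard library are available. Lean on these libraries where they do the work, as an engineer would, in place of code of your own. Each camera call takes 0.05 s, during which the arm holds its last target. There are 200 camera calls.

TASK

Clip the balance weight onto the sharpening jig: push its snap hook onto the front bar of the jig's sprung loop until the gate flicks shut behind the bar, then draw the hook back gently until the loop follows by about 8 mm, to prove that the gate holds. Then let the weight hang freely from the loop by the top of its hook and let go. Stay under 15 N on the jig, never hard against the loop's stops, and leave the bottle, the stone box and the whetstone alone.

Things in the scene. Friction and masses are not known exactly. Their poses are not given: they have to be found in the camera images.
- grip_plate (a point): Centre of the flat steel grip plate (26 mm along x, 10 mm thick along y, 45 mm tall) above the balance weight's snap hook; pinch it here from above across the 10 mm. z is up, x the way the hook opens. Weight, hook and plate are one rigid piece, 0.3 to 0.5 kg, 147 mm tall, standing on the table with this point 125 mm above its underside. The loop's bar hangs home 33.5 mm below it.
- hook_nose (a point): Lowest point of the hook's nose, the upper edge of its mouth: 15 mm ahead (x) of and 45.5 mm below the grip plate's centre. Hook of 9 mm round bar, symmetric in y; nose 9 mm thick. Inside: the back's inner face is 29.5 mm behind this point, the arch peaks 16 mm above it and 15 mm behind it, the lower jaw's top is 27.5 mm below it. Mouth: between nose and jaw, closed by the gate.
- weight_middle (a point): Centre of the dark steel cylinder under the hook: 42 mm diameter, 36 mm tall, axis through the grip plate's centre, 107 mm below that.
- gate (a joint): Angle (rad) of the hook's sprung gate (a round-ended brass bar 27 mm long, 6 mm thick), hinged on the lower jaw right below the nose, tip just under the nose. 0 = shut, cannot open outwards; folds inwards to 1.25; 4 N at the bar starts it. A bar entering high, its top 1 to 4 mm under the nose, passes the gate's tip at 6 to 9 N; entering lower it has less leverage and drives the loop to its stop with the gate half open, until the hook is lowered a few mm.
- loop_bar (a point): Middle of the loop's front bar (moves with it). The loop is a level rectangle of 8 mm round steel bar, 46 x 46 mm between bar centres, on the end of a level draw rod from the jig's head. x: the way the hook is to be pushed, towards the column; y: along the bar; z up. 150 mm above the table.
- loop (a joint): Travel (m) of loop and draw rod along the loop's x: 0 at rest, positive pushed in towards the column, negative drawn out. A damped spring (about 400 N/m, 80 N per m/s: move slowly) returns it, so the loop gives way by 12 to 19 mm while the gate is pushed open. Hard stops at +0.020 and -0.015.
- stand: The sharpening jig, fixed: steel disc foot 136 mm across, 16 mm thick, origin at its underside centre, with a 100 mm wide tail to x = +100 mm; column and head (40 x 50 mm, top 167 mm up) carry the draw rod. At rest the loop's bar is at x = -110, z = 150 mm. A thin rod leans up behind to z = 220 mm at x = +100 mm.
- oil_bottle: Clear oil bottle with a red cap, 52 mm diameter, 120 mm tall, standing; origin at its underside. Leave alone.
- stone_box: Dark blue flat carton, 75 x 200 x 34 mm; origin at its underside. Leave alone.
- whetstone: Pale green whetstone on a wooden base, 70 x 210 x 38 mm; origin at its underside. Leave alone.
Mind the look-alikes: they are no part of the job. What is shaped like the part that bears grip_plate but blue or orange is not meant.

How it is judged:
On the way, in this order (a step that is already met when the one before it is completed fails the run):
1. the weight is lifted clear of the table with the loop's bar outside the hook (height (world z) of grip_plate above 0.165 m and (x of loop_bar in the frame of grip_plate above 0.02 m or x of loop_bar in the frame of grip_plate below -0.02 m or y of loop_bar in the frame of grip_plate above 0.04 m or y of loop_bar in the frame of grip_plate below -0.04 m)), for 0.1 s.
2. the bar is inside the hook and the gate has shut behind it (x of loop_bar in the frame of grip_plate between -0.015 and 0.013 m and y of loop_bar in the frame of grip_plate between -0.02 and 0.02 m and z of loop_bar in the frame of grip_plate between -0.072 and -0.025 m and value of joint gate below 0.15 rad and value of joint loop above -0.003 m), for 0.1 s.
3. the hook is drawn back until the shut gate pulls the loop out by at least 5 mm (x of loop_bar in the frame of grip_plate between -0.015 and 0.013 m and y of loop_bar in the frame of grip_plate between -0.02 and 0.02 m and z of loop_bar in the frame of grip_plate between -0.072 and -0.025 m and value of joint gate below 0.15 rad and value of joint loop below -0.005 m), for 0.2 s.
At the end, for the whole second after the job is handed in: The loop's bar lies in the hook's arch (28 to 38 mm below the grip plate's centre, within 8 mm along its x, 18 mm along its y), gate under 0.12 rad, weight upright within 0.2 rad and hanging free, loop within 4 mm of rest, bystanders within 20 mm of their start (x of loop_bar in the frame of grip_plate between -0.008 and 0.008 m and y of loop_bar in the frame of grip_plate between -0.018 and 0.018 m and z of loop_bar in the frame of grip_plate between -0.038 and -0.028 m and value of joint gate below 0.12 rad and angle between grip_plate's own z axis and vertical below 0.2 rad and value of joint loop between -0.004 and 0.004 m and distance of each of oil_bottle, stone_box, whetstone from where it was at the start of the episode below 0.02 m); the robot touches nothing.
It fails at once if the jig is pushed or pulled with more than 15 N (contact force between stand and anything else above 15 N).
It fails at once if a bystander is moved by more than 20 mm (distance of any of oil_bottle, stone_box, whetstone from where it was at the start of the episode above 0.02 m).
It also fails if it takes over 61 s, if anything falls off the work surface, if the arm or the gripper's body presses on something with over 40 N, if the wrist force passes 120 N, or if a joint passes its speed limit or range.

## Working session

There is one attempt and no reset: what is moved stays moved. The work goes in short steps, each a Python script; the robot and the scene stay as the last script left them, time stands still between calls to the robot, and variables do not carry over. Pictures are saved under pics/ and viewed, at most 10 in all, crops included, and the job is handed in when it is done.

```bash
ls; mkdir -p pics; cat > h.py <<'E'
from rig import *
import numpy as np, cv2
def snap(n):
    p,d=camera(n); return p,d,camera_params(n)
def world(d,c,step=1):
    h,w=d.shape; v,u=np.mgrid[0:h,0:w]; K=c["K"]
    P=np.stack([(u-K[0][2])/K[0][0]*d,(v-K[1][2])/K[1][1]*d,d],-1)
    return P@np.array(c["rotation"]).T+np.array(c["position"])
E
python3 - <<'E'
from h import *
for n in("scene","top"):
    p,d,c=snap(n); cv2.imwrite(f"pics/{n}.png",cv2.resize(p[:,:,::-1],(784,588))); np.savez(f"{n}.npz",p=p,d=d,W=world(d,c)); print(n,c["position"],np.round(c["rotation"],2).tolist(),c["K"][0][0])
print(sense()["time_s"])
E
```

```text
pics
scene [ 1.17233126 -0.29646023  1.02347315] [[0.43, 0.7, -0.57], [0.9, -0.34, 0.26], [-0.01, -0.63, -0.78]] 520.6402836904838
top [0.45638366 0.01746869 0.95991358] [[0.01, -1.0, 0.06], [-1.0, -0.01, -0.01], [0.02, -0.06, -1.0]] 387.3550477566287
0.1
```

View pics/scene.png

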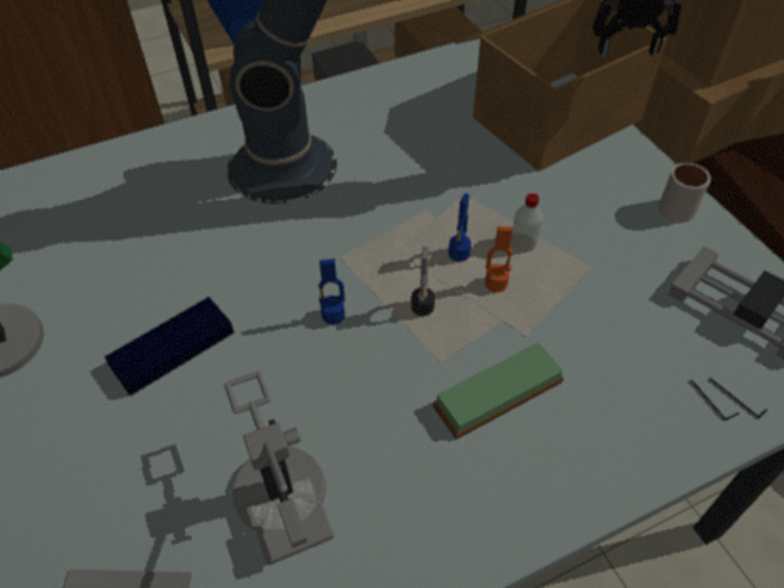

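View pics/top.png

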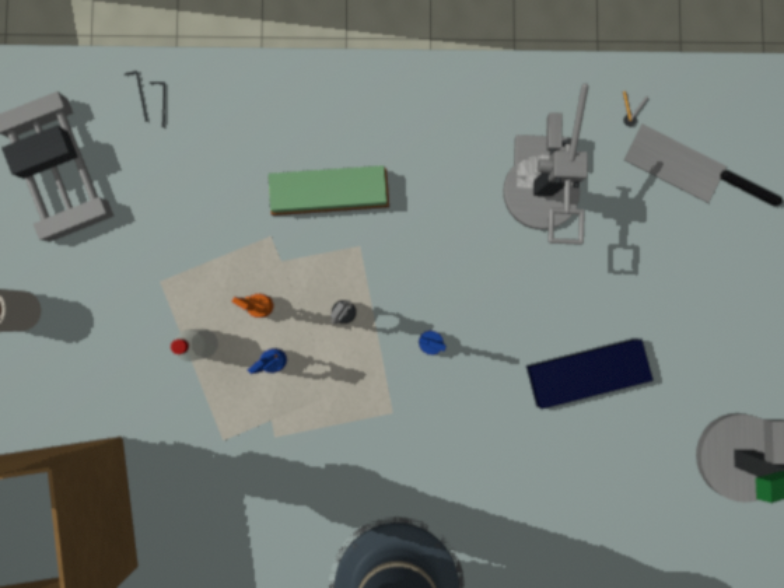

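Candidates (784-px pictures): steel hook at scene (423,280) / top (343,312); blue at scene (332,292) and (460,230); orange at scene (498,260). By the description I choose the steel one. The jig's loop is at scene (247,392) / top (566,227). I'll measure both next and make one close crop.

```bash
python3 - <<'E'
from h import *
S=np.load("scene.npz");T=np.load("top.npz")
for nm,A in(("scene",S),("top",T)):
    W=A["W"]; 
    # weight
    m=(W[...,2]>0.015)&(W[...,2]<0.17)&(abs(W[...,0]-0.52)<.09)&(abs(W[...,1]-0.10)<.06)
    P=W[m]
    print(nm,len(P),P.mean(0).round(3),P.min(0).round(3),P.max(0).round(3))
    for a,b in((.02,.045),(.05,.1),(.1,.122),(.122,.15)):
        q=P[(P[:,2]>a)&(P[:,2]<b)]
        if len(q)>4:
            w,V=np.linalg.eigh(np.cov(q[:,:2].T)); print(a,len(q),q.mean(0).round(4),V[:,1].round(3),np.sqrt(w).round(4),q.min(0).round(3),q.max(0).round(3))
    print("jig")
    m=(W[...,2]>0.135)&(W[...,2]<0.18)&(W[...,0]>.45)&(W[...,0]<.8)&(abs(W[...,1]+.22)<.12)
    P=W[m];print(len(P),P.min(0).round(3),P.max(0).round(3))
    ys,xs=np.where(m); print(xs.min(),xs.max(),ys.min(),ys.max())
a=cv2.resize(S["p"][165:240,255:375][:,:,::-1],(640,400),interpolation=cv2.INTER_CUBIC)
b=cv2.resize(S["p"][250:350,140:260][:,:,::-1],(480,400),interpolation=cv2.INTER_CUBIC)[:, :]
cv2.imwrite("pics/crop1.png",np.vstack([cv2.resize(a,(480,300)),cv2.resize(b,(480,300))]))
E
```

```text
scene 395 [0.479 0.09  0.064] [0.451 0.072 0.015] [0.495 0.113 0.149]
0.02 179 [0.4783 0.0904 0.0328] [0.639 0.77 ] [0.0111 0.0121] [0.451 0.072 0.021] [0.495 0.113 0.044]
0.05 79 [0.4799 0.0892 0.0699] [-0.753  0.658] [0.0027 0.0132] [0.456 0.078 0.051] [0.492 0.11  0.1  ]
0.1 30 [0.4814 0.0883 0.1108] [-0.611  0.792] [0.0029 0.0052] [0.471 0.083 0.1  ] [0.487 0.1   0.122]
0.122 68 [0.4772 0.0904 0.1401] [-0.824  0.567] [0.0029 0.0079] [0.461 0.083 0.123] [0.487 0.103 0.149]
jig
1300 [ 0.574 -0.281  0.136] [ 0.733 -0.21   0.18 ]
160 214 265 340
top 256 [0.47  0.09  0.076] [0.451 0.074 0.022] [0.491 0.112 0.151]
0.02 115 [0.4697 0.088  0.036 ] [-0.782 -0.623] [0.0092 0.0122] [0.453 0.074 0.022] [0.491 0.112 0.045]
0.05 57 [0.4725 0.0908 0.0702] [-0.833  0.553] [0.0027 0.0153] [0.451 0.077 0.05 ] [0.491 0.106 0.099]
0.1 8 [0.4664 0.0915 0.1124] [-0.812  0.583] [0.0003 0.0083] [0.458 0.084 0.101] [0.477 0.098 0.121]
0.122 67 [0.4713 0.0928 0.1446] [-0.826  0.564] [0.0031 0.0076] [0.46  0.083 0.124] [0.483 0.103 0.149]
jig
1185 [ 0.573 -0.279  0.135] [ 0.732 -0.209  0.18 ]
384 419 99 174
```

View pics/crop1.png

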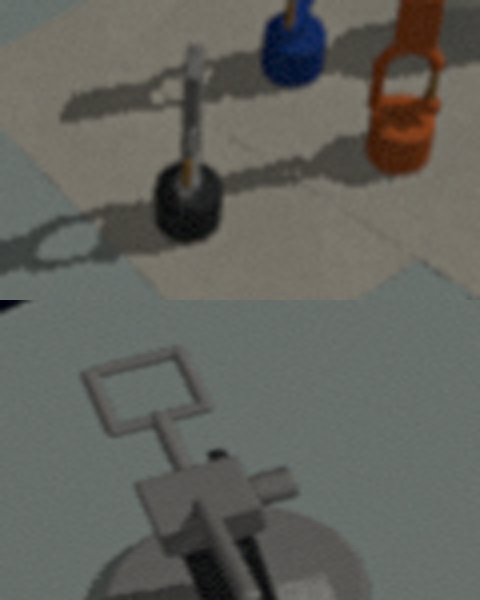

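The crop shows the steel piece with its brass gate towards the camera at (185,170), so the hook opens towards +x,-y. The loop is clear and its front bar faces the robot. Next I'll refine both poses.

```bash
python3 - <<'E'
from h import *
for n in("scene","top"):
    A=np.load(n+".npz");W=A["W"];p=A["p"].astype(int)
    near=(abs(W[...,0]-0.475)<.035)&(abs(W[...,1]-0.09)<.035)
    q=W[near&(W[...,2]>.142)&(W[...,2]<.153)]; r=cv2.minAreaRect((q[:,:2]*1000).astype(np.float32)); print(n,"plate top",len(q),r, q[:,2].mean())
    q=W[near&(W[...,2]>.029)&(W[...,2]<.034)];
    b=near&(p[...,0]-p[...,2]>35)&(W[...,2]>.045); print("brass",b.sum(),W[b].mean(0).round(3) if b.any() else "")
    m=(abs(W[...,2]-.15)<.012)&(W[...,0]>.56)&(W[...,0]<.626)&(abs(W[...,1]+.24)<.06)
    q=W[m]; r=cv2.minAreaRect((q[:,:2]*1000).astype(np.float32)); print("loop",len(q),r,q[:,2].mean())
    f=q[q[:,0]<.583]; print("front",f.mean(0),f.min(0),f.max(0))
    for x0 in(.575,.59,.605,.62):
        s=q[abs(q[:,0]-x0)<.008]; print(x0,np.sort(s[:,1])[[0,-1]].round(4), end=' ')
    rod=W[(abs(W[...,2]-.15)<.012)&(W[...,0]>.634)&(W[...,0]<.66)&(abs(W[...,1]+.24)<.02)]; print("rod",len(rod),rod.mean(0) if len(rod) else'')
    print("foot/head",[ (W[(abs(W[...,2]-.167)<.004)&(W[...,0]>.64)&(W[...,0]<.76)&(abs(W[...,1]+.24)<.06)]).mean(0).round(4)])
print(np.round(sense()["tcp_rot"],3).tolist())
E
```

```text
scene plate top 41 ((473.4716796875, 92.30140686035156), (9.198899269104004, 26.97933578491211), 62.732086181640625) 0.14587202902263816
brass 8 [0.487 0.083 0.072]
loop 316 ((599.7938232421875, -251.72854614257812), (54.87640380859375, 52.3015022277832), 89.13961791992188) 0.15276977416127568
front [ 0.57914962 -0.25179395  0.1524852 ] [ 0.57375594 -0.27767122  0.14637643] [ 0.58288746 -0.22397711  0.15828507]
0.575 [-0.2777 -0.224 ] 0.59 [-0.2784 -0.2245] 0.605 [-0.2789 -0.2248] 0.62 [-0.2795 -0.2257] rod 62 [ 0.6473483  -0.25371624  0.15394815]
foot/head [array([ 0.6919, -0.2555,  0.1666])]
top plate top 60 ((471.804443359375, 93.46024322509766), (9.830227851867676, 25.434486389160156), 55.2164192199707) 0.146864086010335
brass 0 
loop 315 ((600.3831176757812, -250.7877197265625), (53.600040435791016, 53.49494171142578), 86.4294662475586) 0.1536653092904242
front [ 0.5779823  -0.24964166  0.15379356] [ 0.57327079 -0.27540948  0.14952658] [ 0.58207742 -0.22261117  0.1574372 ]
0.575 [-0.2754 -0.2226] 0.59 [-0.2762 -0.2241] 0.605 [-0.2765 -0.2246] 0.62 [-0.2789 -0.2249] rod 57 [ 0.64700627 -0.25212628  0.15441631]
foot/head [array([ 0.6901, -0.2536,  0.1674])]
[[-0.918, 0.397, -0.001], [0.397, 0.918, -0.002], [-0.0, -0.002, -1.0]]
```

```bash
cat >> h.py <<'E'
LY=np.radians(-2.3); LX=np.array([np.cos(LY),np.sin(LY),0]); BAR=np.array([.577,-.250,.150])
OFF=.008   # TCP above plate centre
def R(yaw): 
    c,s=np.cos(yaw),np.sin(yaw); return np.array([[-c,-s,0],[-s,c,0],[0,0,-1.]])
def hook(relx,relz,bar=None):  # TCP so that resting bar lies at (relx,0,relz) in plate frame
    return (BAR if bar is None else bar)-LX*relx-np.array([0,0,relz])+[0,0,OFF]
def st(t=""):
    s=sense(); print(t,round(s["time_s"],2),np.round(s["position"],4),np.round(s["wrist_force"],2),round(s["finger_gap"],4),round(s["gripper_force"],1)); return s
E
python3 - <<'E'
from h import *
P=np.array([.4726,.0929,.125]); Q=R(np.radians(-34.3))
command_gripper(.06)
movep(P+[0,0,.10],Q); st()
move_l(P+[0,0,OFF],feed=.1); st()
command_gripper(0,110); st("grip")
move_l(P+[0,0,.17],feed=.15); sleep(.2); st("lift")
p,d,c=snap("scene"); cv2.imwrite("pics/lift.png",cv2.resize(p[100:260,220:400][:,:,::-1],(630,560)))
E
```

```text
2.51 [0.4728 0.0942 0.225 ] [0.59 0.1  0.1 ] 0.0597 0.0
 3.58 [0.473  0.093  0.1335] [ 0.35 -0.37  0.39] 0.0599 0.0
grip 4.09 [0.4725 0.0924 0.1334] [-1.52 -1.7   5.98] 0.0086 107.4
lift 5.53 [0.4723 0.0928 0.2943] [-0.88  0.67 -3.99] 0.0087 107.0
```

View pics/lift.png

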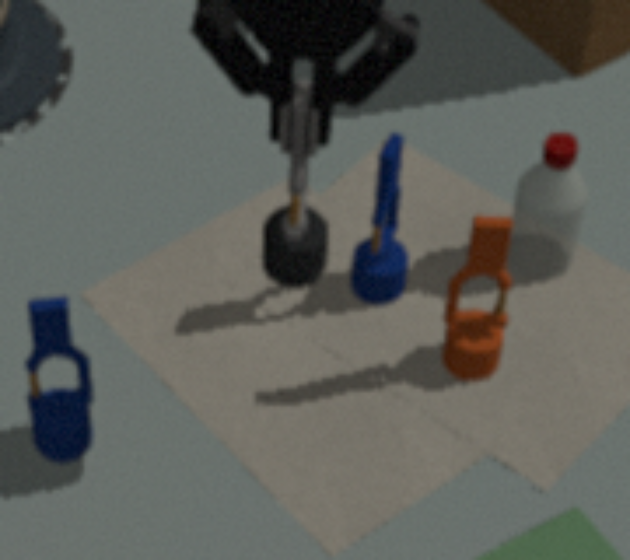

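The weight is held upright with its gate still facing the camera (295,210). I'll carry it over the blue look-alike and down to the front of the loop.

```bash
python3 - <<'E'
from h import *
a=hook(.045,-.052); b=a.copy(); b[2]=.295
movep(b,R(LY)); st("over")
move_l(a,feed=.12); sleep(.3); s=st("front"); print(a, (s["position"]-a).round(4),np.round(s["tcp_rot"],3).tolist())
for n in("scene","top"):
    p,d,c=snap(n); W=world(d,c); np.savez(n+"2.npz",p=p,d=d,W=W)
    cr=p[200:340,130:270] if n=="scene" else p[110:210,350:450]
    cv2.imwrite(f"pics/f{n}.png",cv2.resize(cr[:,:,::-1],(400,400)))
cv2.imwrite("pics/front.png",np.hstack([cv2.imread("pics/fscene.png"),cv2.imread("pics/ftop.png")]))
E
```

```text
over 6.88 [ 0.5326 -0.2466  0.2947] [ 0.59  1.3  -4.44] 0.0085 107.0
front 8.03 [ 0.5323 -0.2483  0.2106] [ 0.19  0.4  -4.2 ] 0.0089 107.0
[ 0.53203625 -0.24819407  0.21      ] [ 0.0002 -0.0001  0.0006] [[-0.999, 0.04, 0.001], [0.04, 0.999, -0.0], [-0.001, -0.0, -1.0]]
```

View pics/front.png

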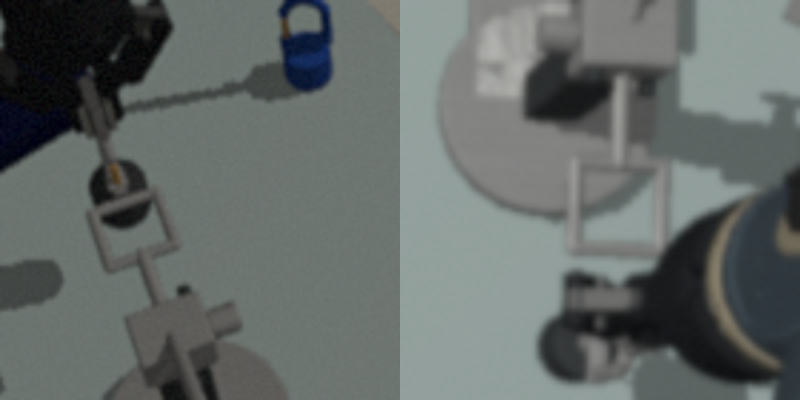

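Hook and loop are lined up: scene gate at (115,175), bar middle at (123,201). Next comes a slow, force-guarded push.

```bash
cat >> h.py <<'E'
def fx(n=4):
    f=[]
    for _ in range(n): f.append(sense()["wrist_force"]); sleep(.02)
    return np.mean(f,0)
def loopx(tag=None):
    p,d,c=snap("scene"); W=world(d,c)
    # back bar of loop / rod junction: mean of x of points on rear bar sides
    V=(W-BAR)@np.array([LX,[-LX[1],LX[0],0],[0,0,1]]).T
    m=(abs(V[...,2]-.003)<.006)&(V[...,0]>.03)&(V[...,0]<.08)&(abs(V[...,1])<.022)&(abs(V[...,1])>.008)
    if tag: cv2.imwrite(f"pics/{tag}.png",cv2.resize(p[215:315,130:250][:,:,::-1],(600,500)))
    return V[m][:,0].mean().round(4),int(m.sum())
E
python3 - <<'E'
from h import *
print("rest",loopx())
move_l(hook(.027,-.052),feed=.04); sleep(.2); f0=fx(8); st("pre"); print(f0.round(2)); np.save("f0.npy",f0)
r=.027
while r>-.027:
    r-=.003; move_l(hook(r,-.052),feed=.015); f=fx()-f0; s=sense()
    print(round(r,3),round(s["time_s"],2),f.round(2),s["position"][2].round(4),loopx())
    if -f[0]>6.6: break
st()
E
```

```text
rest (np.float64(0.0456), 79)
pre 9.12 [ 0.5499 -0.2489  0.21  ] [-0.08 -0.47 -3.47] 0.0089 107.0
[ 0.04  0.03 -3.93]
0.024 9.53 [ 0.07 -0.02  0.2 ] 0.21 (np.float64(0.0451), 79)
0.021 10.0 [ 0.31  0.26 -0.16] 0.2099 (np.float64(0.0454), 78)
0.018 10.47 [-1.24  0.6  -0.02] 0.2099 (np.float64(0.0471), 87)
0.015 10.93 [-2.15 -0.42  0.92] 0.2099 (np.float64(0.0488), 87)
0.012 11.4 [-3.03 -0.02  0.49] 0.2099 (np.float64(0.0505), 90)
0.009 11.87 [-3.79 -0.15 -0.54] 0.2098 (np.float64(0.0512), 94)
0.006 12.33 [-3.73 -0.06 -0.93] 0.2099 (np.float64(0.0519), 97)
0.003 12.8 [-4.43  0.25 -0.21] 0.21 (np.float64(0.0532), 97)
0.0 13.27 [-5.37 -0.27 -0.1 ] 0.2099 (np.float64(0.054), 98)
-0.003 13.73 [-5.23 -0.23 -0.59] 0.2098 (np.float64(0.0543), 102)
-0.006 14.2 [-5.76 -0.02 -0.95] 0.2096 (np.float64(0.055), 102)
-0.009 14.67 [-5.64 -0.2  -1.08] 0.2094 (np.float64(0.0553), 103)
-0.012 15.13 [-6.    0.13 -1.78] 0.2092 (np.float64(0.0558), 104)
-0.015 15.6 [-5.82  0.06 -2.9 ] 0.209 (np.float64(0.0556), 103)
-0.018 16.07 [-2.07  0.61 -0.57] 0.2106 (np.float64(0.0504), 92)
-0.021 16.53 [-3.65  1.17  1.44] 0.2102 (np.float64(0.0514), 96)
-0.024 17.0 [-3.92  1.26  1.99] 0.21 (np.float64(0.0532), 100)
-0.027 17.47 [-5.53  1.65  2.63] 0.2099 (np.float64(0.0545), 102)
-0.03 17.93 [-6.47  1.91  3.3 ] 0.2099 (np.float64(0.0567), 103)
 17.98 [ 0.606  -0.2512  0.2098] [-6.08  1.75 -0.9 ] 0.0087 108.0
```

The force drop at r=-0.018 shows the gate flicked shut, and the bar then met the hook's back. I'll back off and do the pull test.

```bash
python3 - <<'E'
from h import *
f0=np.load("f0.npy")
def rep(r): print(r,round(sense()["time_s"],2),(fx()-f0).round(2),loopx())
move_l(hook(-.012,-.052),feed=.02); rep(-.012)
move_l(hook(-.002,-.052),feed=.02); sleep(.2); rep(-.002)
for r in(.006,.010,.013,.016): move_l(hook(r,-.052),feed=.015); rep(r)
sleep(.3); loopx("pull"); st()
E
```

```text
-0.012 19.03 [ 0.04 -0.06  0.22] (np.float64(0.0453), 81)
-0.002 20.0 [-0.4   0.44  0.07] (np.float64(0.0455), 79)
0.006 20.8 [-0.3   0.02  0.21] (np.float64(0.0455), 80)
0.01 21.33 [1.57 0.2  0.05] (np.float64(0.0431), 77)
0.013 21.8 [ 2.28  0.32 -1.05] (np.float64(0.041), 74)
0.016 22.27 [ 3.1   0.15 -1.18] (np.float64(0.0388), 68)
 22.73 [ 0.5611 -0.2493  0.2101] [ 3.81  0.34 -5.01] 0.0087 107.4
```

View pics/pull.png

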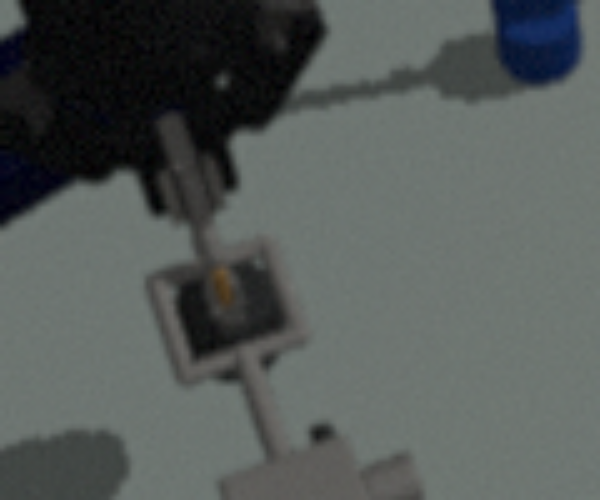

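The shut gate (orange, 222,288) holds the bar and the loop has been drawn out about 8 mm. I'll relax it, lower the hook onto the bar and take up the weight by force.

```bash
python3 - <<'E'
from h import *
f0=np.load("f0.npy")
move_l(hook(.0,-.052),feed=.015); sleep(.2)
move_l(hook(.0,-.0365),feed=.03); sleep(.3); f1=fx(8); print((f1-f0).round(2))
z=-.0365
while z<-.030:
    z+=.0005; move_l(hook(.0,z),feed=.01); f=fx(6)-f1
    print(round(z,4),round(sense()["time_s"],2),f.round(2),sense()["position"][2].round(4))
    if f[2]>3.2 or abs(f[0])>3: break
print(loopx("hang"))
E
```

```text
[-0.02  0.02  0.07]
-0.036 25.6 [ 0.05  0.18 -0.41] 0.194
-0.0355 25.95 [ 0.19 -0.15 -0.02] 0.1935
-0.035 26.3 [ 0.16 -0.23  0.03] 0.193
-0.0345 26.65 [ 0.24 -0.33  1.03] 0.1927
-0.034 27.0 [-0.05  0.66  4.81] 0.1925
(np.float64(0.0459), 82)
```

View pics/hang.png

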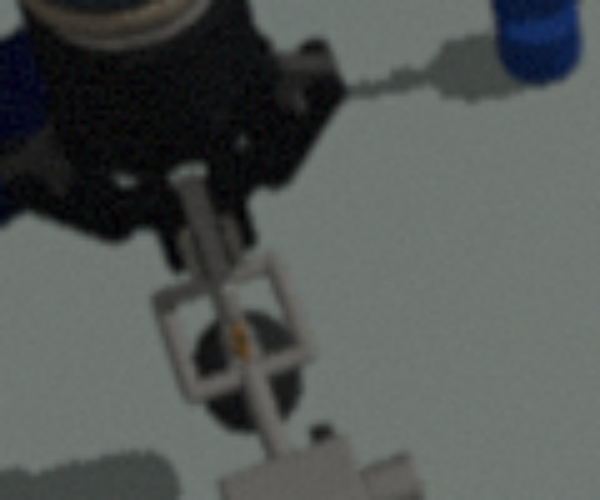

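The bar sits in the arch with its load taken and the loop at rest. Now I'll release.

```bash
python3 - <<'E'
from h import *
s=sense(); command_gripper(.018,20); st(); sleep(.2); command_gripper(.04)
q=s["position"].copy(); q[2]+=.12
move_l(q,feed=.08); st("up")
q[0]-=.08; move_l(q,feed=.15); sleep(2); st(); print(loopx("free"))
p,d,c=snap("scene"); W=world(d,c); V=(W-BAR)@np.array([LX,[-LX[1],LX[0],0],[0,0,1]]).T
m=(abs(V[...,0])<.03)&(abs(V[...,1])<.012)&(V[...,2]>.035)&(V[...,2]<.07); print(V[m].mean(0).round(4),V[m].max(0).round(4),m.sum())
E
```

```text
27.31 [ 0.577  -0.2502  0.192 ] [-0.22 -0.74 -1.1 ] 0.0183 0.0
up 29.51 [ 0.5771 -0.2499  0.3119] [-0.24 -0.28  0.06] 0.0401 0.0
 32.19 [ 0.4973 -0.2501  0.3125] [1.15 0.04 0.06] 0.0399 0.0
(np.float64(0.0456), 77)
[0.0033 0.0002 0.0517] [0.0133 0.0054 0.0602] 91
```

View pics/free.png

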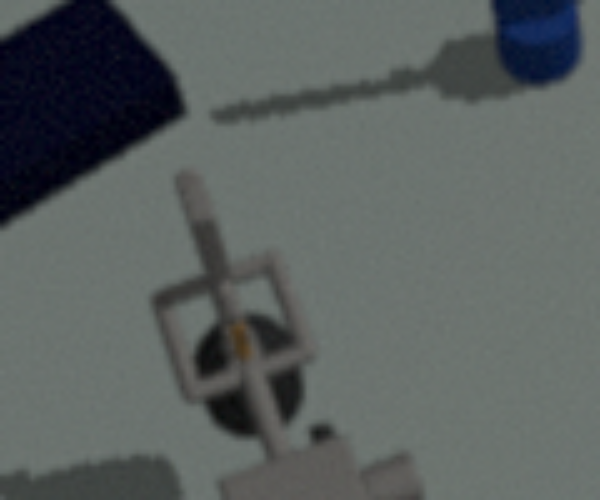

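The weight hangs upright and free in the loop with its gate shut (240,340), the loop is at rest, and the robot is clear.

```bash
python3 -c "
from rig import *
print(finish_job())"
```

```text
the job is handed in; nothing more can be done
None
```

The weight is clipped on and hanging freely from the loop: the gate snapped shut, the pull test drew the loop out about 8 mm, the highest push or pull I measured was about 6.5 N, and I handed the job in at about 32 s (no verdict was returned).

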